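# Turn the drip tray over against the backstop and set a sample jar in it

## Robot

A 6-joint arm with a two-finger parallel gripper is mounted at the origin on a cart in front of the work surface, level with it; the furniture and walls round the work are solid. World frame = base frame: x ahead of the robot, y to its left, z up, the work surface at z = 0. Lengths are in m, angles in rad, forces in N, time in s.
With the tool pointing down it reaches from about 0.275 to 0.725 m from the base axis. Payload 5.6 kg.
Tool frame: the origin (TCP) lies midway between the tips of the shut fingers; the grasp point (between the pads) lies 19 mm behind it; z points along the fingers, y is the line along which they close (so a half turn about z gives the same grasp; the last joint's range is limited). The gripper opens to 85 mm and grips with 20 to 120 N. Pads are 22 mm wide; open, the fingers measure 114 mm over their backs; the gripper's body (76 mm by 85 mm) begins 54 mm behind the grasp point. The pads swing forward as they close: fully open they stand 13 mm farther back than shut.
Start: joints at [-0.934, 0.255, 0.108, 0, -1.424, -0.285], TCP at [0.19, -0.516, 0.204] pointing down, gripper open.
Joint ranges: [-2.95, 2.95], [-1.21, 1.97], [-1.09, 1.5], [-2.87, 1.71], [-2.94, -0.07], [-3.05, 3.05]. Speed limits (rad/s): [2.57, 2.57, 3.14, 3.14, 3.14, 3.14].

## Interface

Orientations are given as a unit quaternion [x, y, z, w].
In Python, from station import env, get_image, camera_model, spotter gives the robot as it stands. The module is installed in compiled form; this text tells all that it offers.
- The arm moves only by the shell command python3 -m creep 'ROWS' [OPENING]. ROWS is JSON, a list of rows, each a list of 4 numbers: the shift along the world's x, y, z each as a share of 750 mm, from -1 to 1, then the turn about the world's z as a share of 120 degrees, from -1 to 1. A call has 1 to 20 rows; each row is the pose to reach, as a shift and turn from the pose commanded when the call began; what a row does not reach only later rows make up. A row lasts 1/10 s, in which the tool goes at most 50 mm and 8.59 degrees, less where a joint would pass 70% of its speed; a pose out of reach is approached as far as the arm can. A call with a number of a shift or a turn outside -1 to 1 is refused whole. A call with a gripper value outside its range is refused whole. OPENING is the closure, from 0 (fully open) to 1 (shut), set as the call begins (- or left out, the last holds). The fingers move at their own pace and stop on an object; the grip force is fixed at half the most. Time passes only in rows, so rows that repeat a pose let the fingers close. It gives the time, the measured TCP pose, the force, the opening and the grip force at its end, in the units of the state.
- env.sense(): the state, without advancing time (a new reading comes with each control period).
- get_image(name): name is "scene" or "top"; returns the picture (400x640x3 uint8, red, green, blue); there is no depth.
- camera_model(name): a dict with "camera_matrix" (3x3 intrinsics, pixels), "k1" (the pictures are not rectified: a ray, as slopes to the right and down, at radius r is drawn at 1 + k1 r^2 times it, then the intrinsics apply), "origin" and "orientation" of the camera in the world. Camera axes: x right, y down, z forward; pixel columns grow to the right and rows downward; lengths in m; the calibration is good to about 2 mm. A picture is of the moment at which its call begins. camera_model takes no time and is no camera call.
- env.job_done(): hands the job in; it is judged then, once.
Trained networks look in the newest picture that a camera, given by its name, has taken for a name from the list of things; names that differ only in an ending like _2 or _b are one class to them, and where a whole thing is asked for, a point or a joint stands for the part that bears it (a point fixed in the world has none). Each returns a list of dicts, best first, with "score" (0 to 1); they miss things now and then, are a little off and sometimes report something else, mostly with a low value. They report only what shows in the picture. A call takes as long as a camera call.
- spotter.outline_of(name, camera): "mask" (400x640 bool, what is visible of it) and "xy" ([column, row] in pixels, amid what is visible of it).
The state is a dict: "time_s": time; "joints": joint angles; "joint_velocities": joint speeds; "tau": joint torques, N m; "position": TCP position; "tcp_rot": TCP orientation; "ft_force": force on the tool from outside, world axes, zero at the start; "moment": the same for the moment, N m; "finger_gap": finger opening in m; "gripper_force": force on a finger pad.
Only numpy, scipy, OpenCV 4.12 (cv2) and the standard library are available. Lean on these libraries where they do the work, as an engineer would, in place of code of your own. Each camera call takes 0.05 s, during which the arm holds its last target. There are 200 camera calls.

## Task

The drip tray was left lying upside down, rim to the table. Push it up the sloped backstop until it stands leaning against it, then tip it back over towards the open table and lower it gently, without letting it slap down, so that it lies flat on the table with its rim up. Then stand the smaller of the two sample jars that stand in front on the open table to the right inside the rim, upright; never tip that jar over, and leave the larger jar and the loose label carton where they are.

Things in the scene. Friction and masses are not known exactly. Their poses are not given: they have to be found in the camera images.
- backstop: Fixed light grey backstop of slippery plastic sheet (friction 0.2), 200 mm wide (its y). Origin: on the table, middle of the foot line of its sloped face. x axis: level, into the slope (the way to push); z up. Face profile (x, z) in mm: (0,0), (8,5), (27,35), (43,88), ever steeper; rounded top 92 mm high. Behind it a 4 mm foot plate with two 33 mm high ribs reaches to x = 104
- tray: Loose dark grey plastic drip tray, 150 (its x) x 130 (its y) x 16 mm, about 0.25 kg: 6 mm plate, 10 mm high and 6 mm wide rim round one face. Origin: centre of the rim's edge plane, on the table at the start. z axis points from rim side to smooth side: up at the start, down when rim up (origin then 16 mm, inner floor 6 mm above the table). Starts before the backstop, x axes within 15 degrees
- small_jar: The smaller of the two closed round sample jars on the open table at the right front (not those by the scale at the back): 55 mm diameter, 67 mm high, upright. Origin: centre of its underside
- large_jar: The larger sample jar: 62 mm diameter, 81 mm high, upright; to be left alone. Origin: centre of its underside
- carton: Loose small label carton 54 x 78 x 28 mm near the right rear of the work; to be left alone. Origin: centre of its underside
- tray_mid (a point): Centre of the tray, half way through its 16 mm thickness, axes as the tray. Pushed low and squarely at its trailing edge, the tray climbs the face with its leading edge; with its trailing edge near the foot line it leans at 60 to 65 degrees and stays so by itself, its upper end free above the backstop's top

How it is judged:
On the way, in this order (a step that is already met when the one before it is completed fails the run):
1. the tray stands leaning on the backstop, tilted 40 to 80 degrees (angle between tray's own z axis and vertical between 0.7 and 1.4 rad and contact force between tray and backstop above 0.1 N), for 0.2 s.
2. the tray lies flat on the table, rim up (angle between tray's own z axis and vertical above 3.07 rad and height (world z) of tray below 0.02 m), for 0.2 s.
At the end, for the whole second after the job is handed in: The tray lies flat on the table rim up (within 4 degrees, origin 12 to 20 mm above the table) and the smaller jar stands upright (within 6 degrees) on its inner floor, wholly inside the rim (jar centre within 43 mm of the tray's centre along x and 33 mm along y); both at rest (all of step 2 and height (world z) of tray above 0.012 m and linear speed of each of tray, small_jar below 0.02 m/s and x of small_jar in the frame of tray between -0.043 and 0.043 m and y of small_jar in the frame of tray between -0.033 and 0.033 m and z of small_jar in the frame of tray between 0.006 and 0.014 m and angle between small_jar's own z axis and vertical below 0.1 rad); the robot touches nothing.
It fails at once if the tray slaps down (turns faster than 10 rad/s, as in a free fall from about 30 degrees) (angular speed of tray above 10 rad/s).
It fails at once if the small jar is tipped by more than 30 degrees (angle between small_jar's own z axis and vertical above 0.52 rad).
It fails at once if the larger jar is moved by more than 30 mm (distance of large_jar from where it was at the start of the episode above 0.03 m).
It fails at once if the label carton is moved by more than 30 mm (distance of carton from where it was at the start of the episode above 0.03 m).
It also fails if it takes over 72 s, if anything falls off the work surface, if the arm or the gripper's body presses on something with over 40 N, if the wrist force passes 120 N, or if a joint passes its speed limit or range.

## Working session

There is one attempt and no reset: what is moved stays moved. The work goes in short steps, Python scripts to look and compute and a shell command to move; the robot and the scene stay as the last step left them, time stands still between calls to the robot, and variables do not carry over. Pictures are saved under pics/ and viewed, at most 10 in all, crops included, and the job is handed in when it is done.

```bash
mkdir -p pics; cat > h.py <<'E'
import numpy as np, cv2
from scipy.spatial.transform import Rotation as R
from station import env,get_image,camera_model,spotter
def cam(c):
    m=camera_model(c); return np.array(m["camera_matrix"]),m["k1"],np.array(m["origin"]),R.from_quat(m["orientation"]) if len(np.ravel(m["orientation"]))==4 else R.from_matrix(m["orientation"])
def ray(c,px):
    K,k1,o,r=cam(c)
    p=cv2.undistortPoints(np.array(px,float).reshape(-1,1,2),K,np.array([k1,0,0,0.])).reshape(-1,2)
    return o,r.apply(np.c_[p,np.ones(len(p))])
def onplane(c,px,z):
    o,d=ray(c,px); return o+d*((z-o[2])/d[:,2])[:,None]
def proj(c,P):
    K,k1,o,r=cam(c); q=r.inv().apply(np.atleast_2d(P)-o); s=q[:,:2]/q[:,2:]
    s=s*(1+k1*(s**2).sum(1,keepdims=True)); return s@K[:2,:2].T+K[:2,2]
def snap(c,f):
    im=get_image(c); cv2.imwrite('pics/'+f,im[:,:,::-1]); return im
E
python3 - <<'E'
from h import *
for c in("scene","top"):
    snap(c,c+'0.png'); K,k1,o,r=cam(c); print(c,K.tolist(),k1,o,r.as_matrix()[:,2])
    for n in("tray","backstop","small_jar","large_jar","carton"):
        for d in spotter.outline_of(n,c)[:3]:
            m=d["mask"]; ys,xs=np.nonzero(m); print(n,round(d["score"],2),np.round(d["xy"]),m.sum(),xs.min(),xs.max(),ys.min(),ys.max())
            np.save(f'/tmp/{c}_{n}_{int(d["score"]*100)}.npy',m)
print(env.sense())
E
```

```text
scene [[409.41974339055724, 0.0, 315.71563265191395], [0.0, 409.41974339055724, 204.799782702275], [0.0, 0.0, 1.0]] -0.046898911328814144 [-0.08051313  0.73247141  0.5570958 ] [ 0.55583266 -0.70381606 -0.44237203]
tray 0.56 [296. 250.] 1996 259 336 228 273
backstop 0.69 [243. 276.] 3970 200 292 230 312
small_jar 0.94 [364. 177.] 396 354 371 165 189
large_jar 0.59 [399. 192.] 562 392 413 175 203
large_jar 0.2 [362. 177.] 353 354 370 166 188
carton 0.76 [315. 193.] 410 298 326 181 199
top [[386.5455285109085, 0.0, 321.58533059914583], [0.0, 386.5455285109085, 199.8593412015007], [0.0, 0.0, 1.0]] -0.08332947494561857 [ 0.43199881 -0.04943343  0.91067863] [ 0.11934883 -0.03064642 -0.99237929]
tray 0.76 [256. 220.] 3664 220 287 193 249
backstop 0.63 [185. 220.] 3847 161 205 171 263
small_jar 0.64 [449. 175.] 564 431 461 162 186
large_jar 0.64 [441. 249.] 873 424 460 230 257
carton 0.97 [376. 143.] 786 360 393 130 154
{'time_s': 0.6, 'joints': array([-9.34406687e-01,  2.55039088e-01,  1.08188127e-01, -3.40711530e-05,
       -1.42389709e+00, -2.84636038e-01]), 'joint_velocities': array([ 0.00135587, -0.00014687,  0.00017767, -0.00025872,  0.00071776,
        0.00099081]), 'tau': array([ 7.54876764e-04, -3.86187458e+01,  2.37981552e+01,  5.36595628e+00,
       -5.40963338e-04,  4.99866761e-07]), 'position': array([ 0.18954455, -0.51628751,  0.20420539]), 'tcp_rot': array([-1.74969025e-01,  9.84573938e-01, -1.41320125e-05,  2.58226098e-05]), 'ft_force': array([ 0.69639579, -0.80303841, -0.86006976]), 'moment': array([ 0.02444854,  0.04267526, -0.01063707]), 'gripper_force': 0.0, 'finger_gap': 0.08584764220946457}
```

View pics/scene0.png

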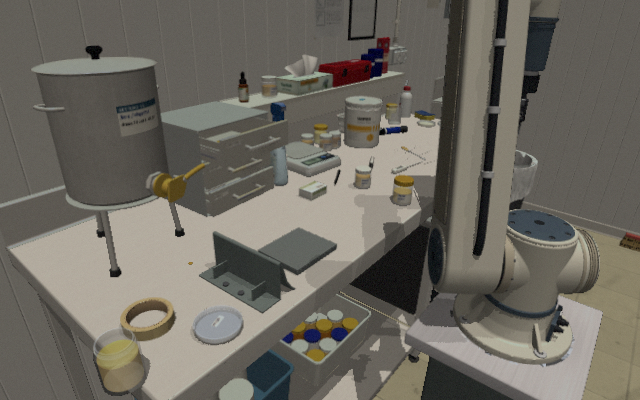

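View pics/top0.png

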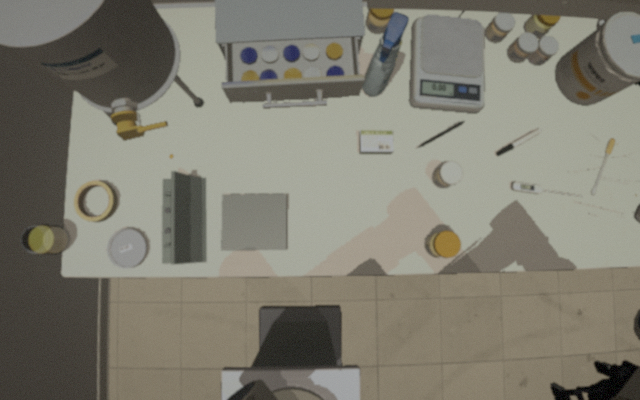

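Scene view: tray at about (297,250), backstop (243,275), small white jar (363,177), large jar (402,190), carton (313,190). Top view: tray at columns 221–288, rows 193–249, with the backstop to its left (foot line near column 205), so the push is towards +y. The small jar is at (448,174), the large jar at (443,244) and the carton at (376,143).

```bash
python3 - <<'E'
from h import *
import glob
from scipy.optimize import least_squares
M={}
for f in sorted(glob.glob('/tmp/*_*_*.npy')):
    a=f.split('/')[-1][:-4]; c=a.split('_')[0]; n='_'.join(a.split('_')[1:-1]); M[(c,n)]=np.load(f)
def big(m):
    n,l,s,_=cv2.connectedComponentsWithStats(m.astype(np.uint8)); return l==1+s[1:,4].argmax()
for n,z in(("tray",.016),("carton",.028),("backstop",0.0)):
    m=big(M[("top",n)]); ys,xs=np.nonzero(m)
    P=onplane("top",np.c_[xs,ys],z)[:,:2]
    r=cv2.minAreaRect((P*1000).astype(np.float32)); print(n,r,P.mean(0)); print(np.round(cv2.boxPoints(r)))
# jars: silhouette fit, both cams
t=np.linspace(0,2*np.pi,60)
for n,D,H in(("small_jar",.055,.067),("large_jar",.062,.081)):
    cs=[(c,M[(c,n)]) for c in("top","scene")]
    for c,m in cs:
        def f(p):
            pts=np.r_[[[p[0]+D/2*np.cos(a),p[1]+D/2*np.sin(a),z] for z in(0,H) for a in t]]
            q=proj(c,pts); ys,xs=np.nonzero(big(m))
            return [(q[:,0].min()-xs.min()),(q[:,0].max()-xs.max()-1),(q[:,1].min()-ys.min()),(q[:,1].max()-ys.max()-1)]
        p0=onplane(c,[np.argwhere(m).mean(0)[::-1]],H/2)[0,:2]
        s=least_squares(f,p0); print(n,c,s.x,np.round(s.fun,1))
# foot line in the top image: grey profile
im=cv2.imread('pics/top0.png'); print([im[r,195:228].mean(1).astype(int).tolist() for r in(185,220,255)])
cv2.imwrite('pics/z.png',cv2.resize(im[160:280,150:300],None,fx=5,fy=5,interpolation=cv2.INTER_CUBIC)[:600])
E
```

```text
tray ((492.29913330078125, 80.38202667236328), (153.66883850097656, 129.7359161376953), 89.4722671508789) [0.49077906 0.07923674]
[[427.   4.]
 [556.   3.]
 [558. 157.]
 [428. 158.]]
carton ((674.7992553710938, -207.94300842285156), (79.02279663085938, 58.49636459350586), 89.86468505859375) [ 0.67567204 -0.20735501]
[[ 645. -247.]
 [ 704. -248.]
 [ 704. -169.]
 [ 646. -168.]]
backstop ((505.503173828125, 251.0865020751953), (219.69932556152344, 105.92738342285156), 1.3120779991149902) [0.50025514 0.24974184]
[[394. 302.]
 [397. 196.]
 [617. 201.]
 [614. 307.]]
small_jar top [ 0.59359021 -0.36949514] [-0.8  0.8 -1.6  1.7]
small_jar scene [ 0.58802115 -0.3671256 ] [ 0.1 -0.1  0.2 -0.1]
large_jar top [ 0.43259304 -0.34883259] [-0.8  0.7 -0.3  0.3]
large_jar scene [ 0.43189843 -0.35427554] [-0.5  0.5 -1.5  1.2]
[[77, 78, 75, 76, 73, 72, 81, 93, 94, 97, 112, 144, 160, 161, 164, 163, 162, 163, 164, 165, 164, 160, 162, 162, 163, 162, 163, 162, 163, 163, 165, 164, 164], [74, 73, 77, 75, 73, 70, 78, 86, 92, 95, 108, 134, 155, 163, 163, 163, 162, 163, 163, 163, 165, 164, 164, 160, 164, 159, 150, 137, 127, 123, 125, 124, 126], [73, 78, 75, 73, 76, 81, 78, 82, 94, 97, 106, 134, 155, 161, 162, 162, 164, 164, 162, 164, 163, 161, 161, 163, 164, 162, 163, 161, 163, 163, 161, 159, 161]]
```

View pics/z.png

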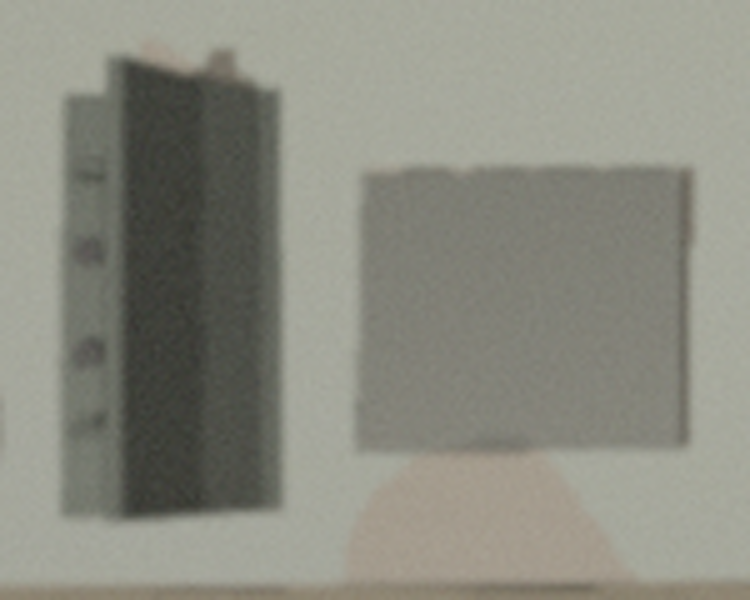

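Zoomed crop: the foot line runs at column about 206 for rows 178–262 and the footplate's back edge at about 162.5. The tray spans columns about 222–287 and rows 194–249, aligned with the backstop to within a degree or so.

```bash
python3 - <<'E'
from h import *
print('foot',onplane("top",[[206,178],[206,262],],0.0),'back',onplane("top",[[162.6,179],[162.5,263]],.004))
print('tray top corners',onplane("top",[[222.6,194.3],[221.6,250.2],[287.2,249.3],[286.8,193.8]],.016))
E
```

```text
foot [[0.59665779 0.1978886  0.        ]
 [0.39813188 0.19385769 0.        ]] back [[0.59467647 0.30131323 0.004     ]
 [0.39638763 0.29508499 0.004     ]]
tray top corners [[0.55479626 0.15365965 0.016     ]
 [0.425369   0.15398613 0.016     ]
 [0.4260246  0.00336674 0.016     ]
 [0.55458355 0.00391153 0.016     ]]
```

```bash
python3 -m creep '[[0.4,0.628,0,0.59],[0.4,0.628,0,0.59],[0.4,0.628,0,0.59],[0.4,0.628,0,0.59],[0.4,0.628,0,0.59],[0.4,0.628,0,0.59],[0.4,0.628,0,0.59],[0.4,0.628,0,0.59],[0.4,0.628,-0.1,0.59],[0.4,0.628,-0.2,0.59],[0.4,0.628,-0.2,0.59],[0.4,0.628,-0.2,0.59],[0.4,0.628,-0.2,0.59],[0.4,0.628,-0.24,0.59],[0.4,0.628,-0.26,0.59],[0.4,0.628,-0.275,0.59],[0.4,0.628,-0.28,0.59],[0.4,0.628,-0.28,0.59]]' 0
```

```text
time_s: 2.4
position: [0.4897, -0.0454, -0.0057]
tcp_rot: [0.713, -0.701, 0.0, 0.0]
ft_force: [-0.7, -0.6, -0.4]
finger_gap: 0.0851
gripper_force: 0.0
```

```bash
python3 -m creep '[[0,0.02,-0.003,0],[0,0.04,-0.003,0],[0,0.05,-0.003,0],[0,0.06,-0.003,0],[0,0.07,-0.003,0],[0,0.08,-0.003,0],[0,0.09,-0.003,0],[0,0.1,-0.003,0],[0,0.11,-0.003,0],[0,0.12,-0.003,0],[0,0.13,-0.003,0],[0,0.14,-0.003,0],[0,0.15,-0.003,0],[0,0.16,-0.003,0],[0,0.17,-0.003,0],[0,0.18,-0.003,0],[0,0.19,-0.003,0],[0,0.2,-0.003,0],[0,0.2,-0.003,0]]' 0
python3 - <<'E'
from h import *
a=snap("scene","s1.png")[170:320,170:370]; cv2.imwrite('pics/s1c.png',cv2.resize(a[:,:,::-1],None,fx=4,fy=4)[:600])
E
```

```text
time_s: 4.3
position: [0.4897, 0.1056, -0.008]
tcp_rot: [0.713, -0.701, 0.0, -0.0]
ft_force: [-0.5, 0.8, 0.6]
finger_gap: 0.0854
gripper_force: 0.0
```

View pics/s1c.png

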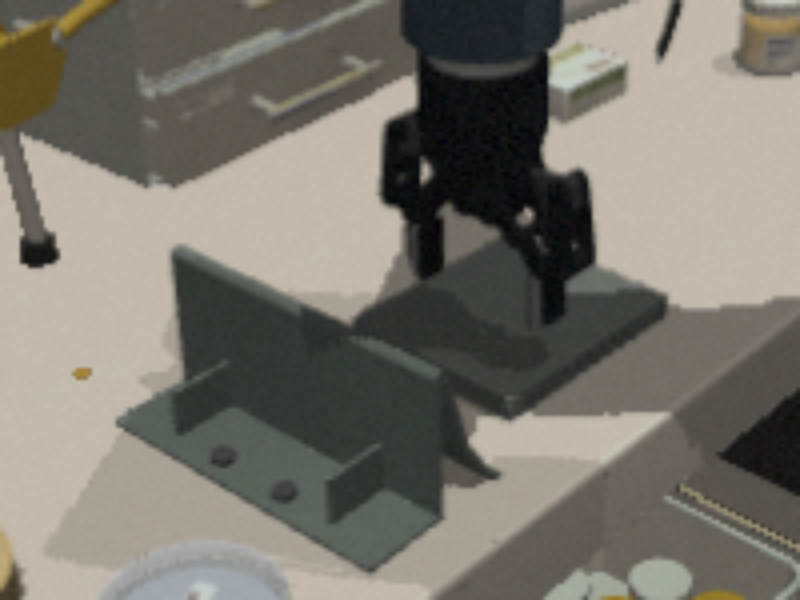

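The fingers passed over the tray: its near corner is still at (297,272), unmoved, and the fingertips show above it at (306,250) and (277,239). I'll measure the tip height.

```bash
python3 - <<'E'
from h import *
for px,x in(([306.5,250.5],.44),([276.8,238.8],.538)):
    o,d=ray("scene",[px]); 
    for xx in (x-.01,x,x+.01): print(xx,(o+d*((xx-o[0])/d[:,0])[:,None])[0])
print(np.round(proj("scene",[[.4262,.1538,.016],[.5548,.1538,.016],[.426,.0036,.016],[.426,.1538,0]]),1))
m=spotter.outline_of("tray","scene")[0]; ys,xs=np.nonzero(m["mask"]); print(m["score"],xs.min(),xs.max(),ys.min(),ys.max())
E
```

```text
0.43 [0.43       0.11675499 0.04467115]
0.44 [0.44       0.10469425 0.0346337 ]
0.45 [0.45       0.09263351 0.02459626]
0.528 [0.528      0.11325781 0.03606151]
0.538 [0.538      0.10308197 0.02749909]
0.548 [0.548      0.09290612 0.01893668]
[[297.2 268.5]
 [257.6 248.6]
 [336.4 242.2]
 [297.3 274.3]]
0.57 258 336 229 274
```

```bash
python3 -m creep '[[0,0,0.03,0],[0,-0.06,0.04,0],[0,-0.12,0.04,0],[0,-0.18,0.04,0],[0,-0.2,0.04,0],[0,-0.2,0.04,0],[0,-0.2,0.04,0],[0,-0.2,0.04,0],[0,-0.2,0.04,0],[0,-0.2,0.04,0]]' 0.7
python3 - <<'E'
from h import *
a=snap("scene","s2.png")[150:300,220:420]; cv2.imwrite('pics/s2c.png',cv2.resize(a[:,:,::-1],None,fx=4,fy=4)[:600])
p=env.sense()["position"]; print(np.round((proj("scene",[p,p+[0,0,.02],p+[-.03,0,.01],p+[.03,0,.01]])-[220,150])*4))
E
```

```text
time_s: 5.4
position: [0.4896, -0.0446, 0.0219]
tcp_rot: [0.713, -0.701, -0.0, -0.0]
ft_force: [-0.0, 0.1, 0.6]
finger_gap: 0.0255
gripper_force: 0.0
[[432. 300.]
 [433. 274.]
 [469. 302.]
 [397. 273.]]
```

View pics/s2c.png

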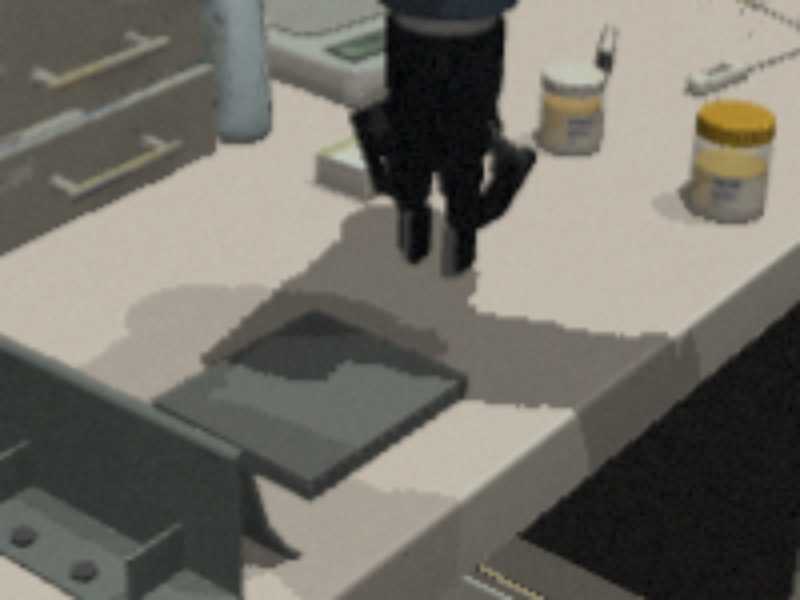

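The fingertips show at about (437,270) in the crop, while the reported TCP projects to (432,300). So the tips sit about 20 mm higher than the pose implies. I'll lower until I feel the table.

```bash
python3 -m creep '[[0,0,-0.02,0],[0,0,-0.04,0],[0,0,-0.045,0],[0,0,-0.05,0],[0,0,-0.05,0],[0,0,-0.05,0]]' 0.7
python3 -m creep '[[0,0,-0.002,0],[0,0,-0.004,0],[0,0,-0.004,0]]' 0.7
```

```text
time_s: 6.05
position: [0.49, -0.0452, -0.0151]
tcp_rot: [0.713, -0.701, 0.0, -0.0]
ft_force: [0.5, 0.3, 0.2]
finger_gap: 0.0255
gripper_force: 0.0
time_s: 6.35
position: [0.4894, -0.0453, -0.0186]
tcp_rot: [0.713, -0.701, -0.0, 0.0]
ft_force: [-0.3, 0.4, 0.1]
finger_gap: 0.0255
gripper_force: 0.0
```

```bash
python3 - <<'E'
from h import *
im=snap("scene","s3.png")
a=im[170:270,260:380]; g=a.astype(int).sum(2)
for r in range(185,240,3): print(r,im[r,300:345].astype(int).sum(1)[::2].tolist())
p=env.sense()["position"]; print(p,proj("scene",[p,p+[0,0,.02],[.4896,-.0446,0]]))
E
```

```text
185 [551, 543, 528, 482, 486, 543, 580, 592, 206, 44, 36, 31, 49, 36, 71, 63, 54, 40, 27, 38, 34, 45, 42]
188 [447, 479, 565, 583, 577, 574, 575, 490, 250, 27, 43, 35, 61, 67, 39, 57, 50, 55, 45, 42, 53, 30, 382]
191 [317, 298, 313, 342, 405, 194, 80, 97, 40, 44, 36, 31, 41, 54, 30, 43, 28, 31, 36, 54, 43, 55, 501]
194 [283, 292, 306, 308, 79, 64, 32, 91, 52, 62, 30, 58, 35, 57, 51, 56, 48, 44, 64, 46, 41, 81, 364]
197 [478, 396, 322, 282, 202, 38, 88, 82, 54, 42, 19, 24, 13, 21, 51, 50, 38, 30, 28, 47, 60, 96, 176]
200 [544, 550, 552, 537, 480, 163, 58, 37, 64, 57, 39, 43, 40, 57, 44, 50, 41, 44, 23, 46, 51, 90, 125]
203 [547, 548, 545, 544, 555, 426, 51, 39, 68, 29, 7, 53, 34, 48, 29, 40, 34, 42, 44, 47, 328, 299, 91]
206 [545, 555, 557, 553, 351, 320, 149, 16, 147, 54, 42, 28, 45, 37, 38, 55, 34, 60, 34, 57, 264, 237, 43]
209 [552, 549, 551, 374, 331, 327, 294, 57, 48, 13, 43, 31, 29, 46, 290, 41, 30, 29, 56, 50, 472, 211, 25]
212 [546, 548, 451, 324, 315, 322, 325, 280, 268, 23, 8, 46, 51, 60, 310, 117, 17, 46, 42, 45, 121, 58, 48]
215 [551, 339, 325, 323, 333, 328, 324, 327, 328
[... 423 characters left out ...]
246, 248, 240, 253, 256, 248, 245, 240, 93, 24, 257, 327, 203, 175, 37, 51, 228, 549, 553, 560]
230 [140, 140, 169, 230, 253, 249, 248, 255, 249, 251, 244, 248, 289, 318, 322, 205, 192, 33, 227, 312, 326, 327, 325]
233 [142, 138, 136, 141, 133, 135, 210, 250, 234, 249, 250, 245, 245, 254, 250, 237, 229, 276, 324, 315, 326, 328, 331]
236 [197, 195, 188, 194, 184, 177, 193, 173, 196, 202, 236, 249, 245, 248, 257, 244, 248, 257, 252, 327, 318, 320, 322]
239 [200, 194, 198, 186, 181, 181, 187, 185, 189, 179, 184, 192, 196, 259, 255, 250, 248, 251, 308, 319, 324, 324, 321]
[ 0.48949632 -0.04535289 -0.0185592 ] [[327.72913286 237.96211592]
 [327.96519845 231.61762305]
 [327.74948784 232.17134183]]
```

```bash
python3 -m creep '[[0,0,-0.003,0],[0,0,-0.005,0],[0,0,-0.005,0]]' 0.7
```

```text
time_s: 6.7
position: [0.4893, -0.0453, -0.0226]
tcp_rot: [0.713, -0.701, -0.0, 0.0]
ft_force: [-0.7, 0.3, -0.1]
finger_gap: 0.0258
gripper_force: 0.0
```

```bash
python3 -m creep '[[0,0,-0.002,0],[0,0,-0.004,0],[0,0,-0.004,0]]' 0.7
```

```text
time_s: 7.0
position: [0.4894, -0.0453, -0.0256]
tcp_rot: [0.713, -0.701, -0.0, 0.0]
ft_force: [0.3, 0.6, -0.2]
finger_gap: 0.0256
gripper_force: 0.0
```

```bash
python3 -m creep '[[0,0.02,0,0],[0,0.035,0,0],[0,0.05,0,0],[0,0.06,0,0],[0,0.07,0,0],[0,0.08,0,0],[0,0.09,0,0],[0,0.1,0,0],[0,0.11,0,0],[0,0.12,0,0],[0,0.13,0,0],[0,0.14,0,0],[0,0.15,0,0],[0,0.16,0,0],[0,0.17,0,0],[0,0.18,0,0],[0,0.19,0,0],[0,0.2,0,0],[0,0.21,0,0],[0,0.22,0,0]]' 0.7
python3 - <<'E'
from h import *
a=snap("scene","s4.png")[170:320,170:370]; cv2.imwrite('pics/s4c.png',cv2.resize(a[:,:,::-1],None,fx=4,fy=4)[:600])
E
```

```text
time_s: 9.0
position: [0.4898, 0.1208, -0.0251]
tcp_rot: [0.713, -0.701, 0.0, -0.0]
ft_force: [-0.3, -0.8, -1.0]
finger_gap: 0.0256
gripper_force: 0.9
```

View pics/s4c.png

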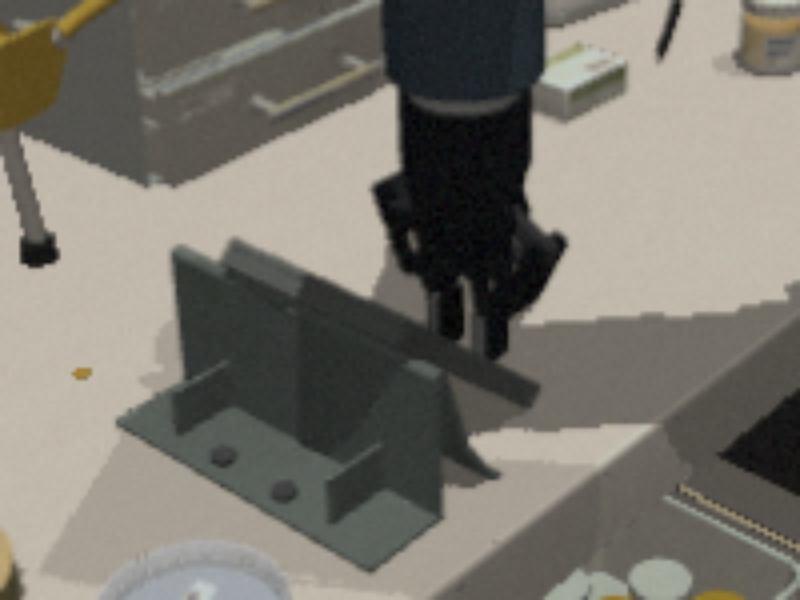

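The tray is now climbing the face squarely; its leading edge runs from about (230,245) to (535,395) in the crop. I'll keep pushing.

```bash
python3 -m creep '[[0,0.008,0,0],[0,0.016,0,0],[0,0.024,0,0],[0,0.032,0,0],[0,0.04,0,0],[0,0.048,0,0],[0,0.056,0,0],[0,0.056,0,0]]' 0.7
python3 - <<'E'
from h import *
c=np.zeros((1200,1,3))
def crop(n,f,r0,c0):
    return snap(n,f)[r0:r0+150,c0:c0+200]
a=crop("scene","s5.png",170,170); b=crop("top","t5.png",140,120)
cv2.imwrite('pics/s5c.png',cv2.resize(np.vstack([a,b])[:,:,::-1],None,fx=2,fy=2))
E
```

```text
time_s: 9.85
position: [0.4899, 0.1627, -0.0252]
tcp_rot: [0.713, -0.701, 0.0, -0.0]
ft_force: [-0.2, -0.7, 0.1]
finger_gap: 0.0256
gripper_force: 0.0
```

View pics/s5c.png

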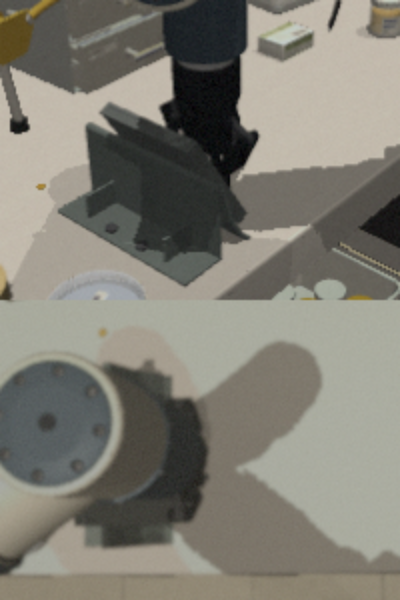

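The tray leans on the backstop; its upper edge runs from (105,105) to (243,215) in the crop, above the backstop's top. I'll back off, turn the hand and measure.

```bash
python3 -m creep '[[0,-0.01,0,0],[0,-0.02,0,0],[0,-0.04,0,0],[0,-0.08,0.03,0],[0,-0.13,0.09,-0.07],[0,-0.2,0.15,-0.14],[0,-0.25,0.21,-0.21],[0,-0.3,0.27,-0.28],[0,-0.35,0.33,-0.35],[0,-0.36,0.35,-0.42],[0,-0.36,0.35,-0.49],[0,-0.36,0.35,-0.56],[0,-0.36,0.35,-0.63],[0,-0.36,0.35,-0.7],[0,-0.36,0.35,-0.75],[0,-0.36,0.35,-0.75],[0,-0.36,0.35,-0.75]]' 0
python3 - <<'E'
from h import *
from scipy.optimize import minimize
a=snap("scene","s6.png")[170:320,170:370]; b=snap("top","t6.png")[140:290,120:320]
cv2.imwrite('pics/s6c.png',cv2.resize(np.vstack([a,b])[:,:,::-1],None,fx=2,fy=2))
for c in("scene","top"):
    for d in spotter.outline_of("tray",c)[:2]:
        ys,xs=np.nonzero(d["mask"]); print(c,d["score"],xs.min(),xs.max(),ys.min(),ys.max())
    for th in(55,60,65,70):
        t=np.radians(th); pts=[]
        for x in(.426,.555):
            for L,n in((.15,0),(.15,.016),(0,.016)):
                pts.append([x,.188+L*np.cos(t)-n*np.sin(t),L*np.sin(t)+n*np.cos(t)])
        print(c,th,np.round(proj(c,pts)-([170,170] if c=="scene" else [120,-10])).tolist())
print(env.sense()["joints"])
E
```

```text
time_s: 11.65
position: [0.4891, -0.1089, 0.2371]
tcp_rot: [-0.009, 1.0, 0.0, -0.0]
ft_force: [-0.5, 0.5, -1.0]
finger_gap: 0.0854
gripper_force: 0.0
scene 55 [[87.0, 80.0], [91.0, 74.0], [121.0, 105.0], [44.0, 59.0], [49.0, 53.0], [81.0, 85.0]]
scene 60 [[90.0, 75.0], [95.0, 69.0], [121.0, 105.0], [48.0, 54.0], [53.0, 49.0], [82.0, 85.0]]
scene 65 [[95.0, 70.0], [100.0, 64.0], [121.0, 106.0], [52.0, 50.0], [57.0, 45.0], [82.0, 85.0]]
scene 70 [[99.0, 66.0], [104.0, 60.0], [122.0, 106.0], [56.0, 46.0], [61.0, 41.0], [82.0, 86.0]]
top 55 [[31.0, 261.0], [36.0, 261.0], [93.0, 260.0], [33.0, 198.0], [38.0, 197.0], [94.0, 205.0]]
top 60 [[35.0, 261.0], [40.0, 261.0], [94.0, 260.0], [37.0, 197.0], [42.0, 197.0], [95.0, 205.0]]
top 65 [[40.0, 261.0], [46.0, 261.0], [94.0, 260.0], [42.0, 197.0], [48.0, 196.0], [95.0, 205.0]]
top 70 [[45.0, 261.0], [51.0, 261.0], [94.0, 260.0], [47.0, 196.0], [53.0, 196.0], [95.0, 205.0]]
[ 9.49963520e-02  1.50030014e-01  5.83509811e-02  1.51439631e-05
 -1.47920665e+00 -1.64793995e+00]
```

View pics/s6c.png

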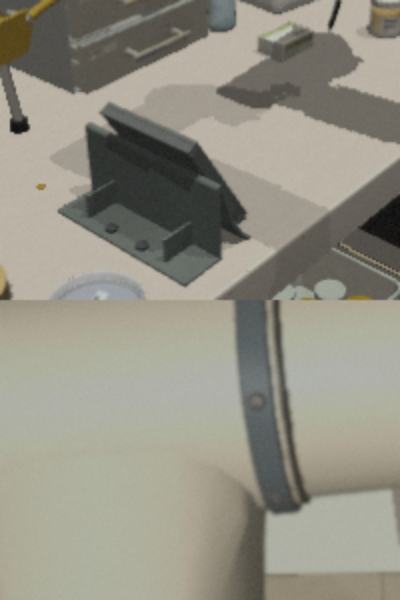

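The tray stays leaning at about 61° after the fingers left: its top corners are at (110,104) and (197,142) in the crop, its bottom at (243,213). Next I'll straddle the upper edge with the open fingers.

```bash
python3 -m creep '[[0,0.06,0,0],[0,0.12,0,0],[0,0.18,0,0],[0,0.24,0,0],[0,0.3,0,0],[0,0.36,0,0],[0,0.42,0,0],[0,0.46,0,0],[0,0.475,0,0],[0,0.475,0,0],[0,0.475,-0.05,0],[0,0.475,-0.1,0],[0,0.475,-0.14,0],[0,0.475,-0.17,0],[0,0.475,-0.19,0],[0,0.475,-0.203,0],[0,0.475,-0.213,0],[0,0.475,-0.213,0]]' 0
python3 - <<'E'
from h import *
a=snap("scene","s7.png")[150:300,170:370]
cv2.imwrite('pics/s7c.png',cv2.resize(a[:,:,::-1],None,fx=4,fy=4))
E
```

```text
time_s: 13.65
position: [0.4894, 0.2473, 0.077]
tcp_rot: [-0.008, 1.0, -0.0, -0.0]
ft_force: [0.6, 0.2, -0.4]
finger_gap: 0.0854
gripper_force: 0.0
```

View pics/s7c.png

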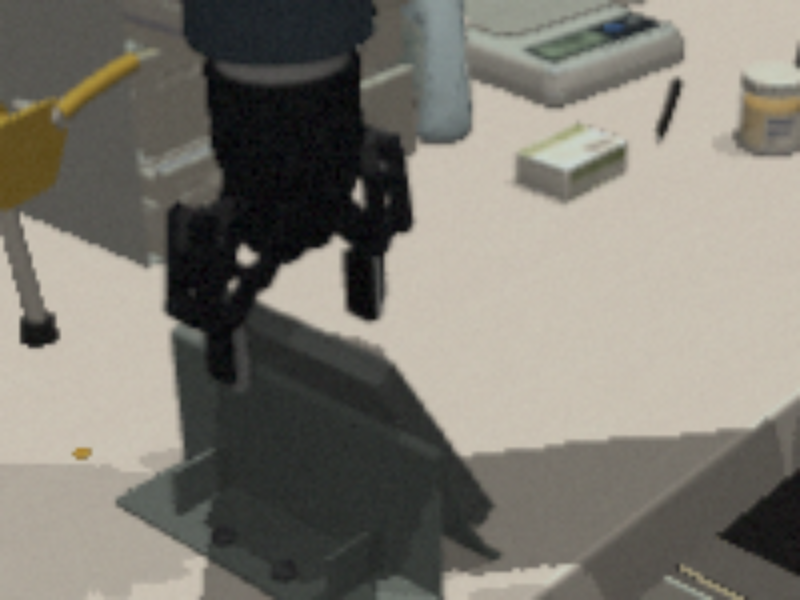

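The crop shows the fingers straddling the tray's upper edge: far-side tip at (228,380), near-side tip at (370,315), palm well above the edge. I'll narrow the gap and pull it over slowly.

```bash
python3 -m creep '[[0,-0.004,-0.008,0],[0,-0.004,-0.008,0],[0,-0.004,-0.008,0],[0,-0.012,-0.008,0],[0,-0.02,-0.008,0],[0,-0.028,-0.007,0],[0,-0.036,-0.006,0],[0,-0.044,-0.005,0],[0,-0.052,-0.004,0],[0,-0.06,-0.002,0],[0,-0.068,0,0],[0,-0.068,0,0]]' 0.47
python3 - <<'E'
from h import *
a=snap("scene","s8.png")[150:300,170:370]
cv2.imwrite('pics/s8c.png',cv2.resize(a[:,:,::-1],None,fx=4,fy=4))
E
```

```text
time_s: 14.9
position: [0.4896, 0.1962, 0.0777]
tcp_rot: [-0.008, 1.0, 0.0, 0.0]
ft_force: [-0.6, 0.0, -0.2]
finger_gap: 0.0457
gripper_force: 0.0
```

View pics/s8c.png

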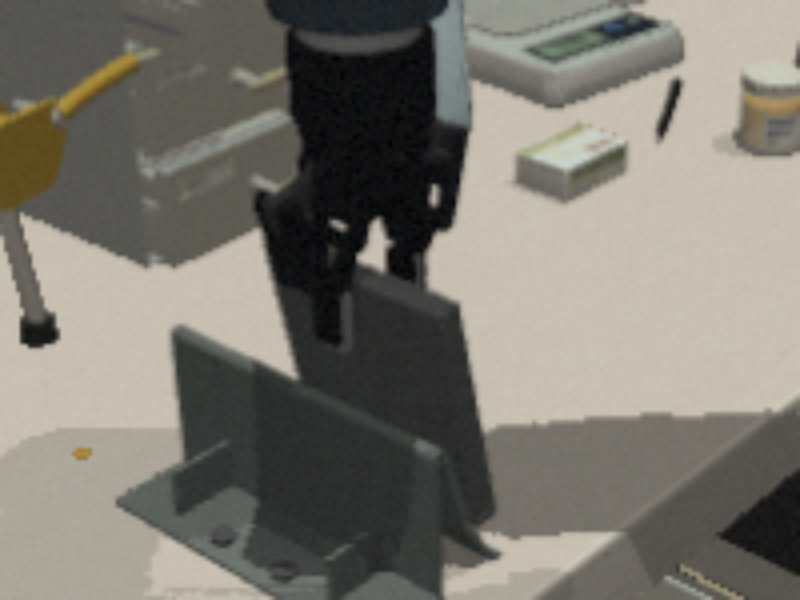

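The crop shows the tray at about 78°, caged between the fingers: top edge (360,270) to (460,305), bottom corner (490,515). All ten views are now used, so I'll work from the numbers.

```bash
cat > fit.py <<'E'
from h import *
import sys
for c in sys.argv[1:]:
    snap(c,'tmp.png')
    for d in spotter.outline_of("tray",c)[:1]:
        m=d["mask"].astype(np.uint8); cs,_=cv2.findContours(m,cv2.RETR_EXTERNAL,cv2.CHAIN_APPROX_NONE); k=max(cs,key=cv2.contourArea)
        h=cv2.approxPolyDP(cv2.convexHull(k),3,True).reshape(-1,2); print(c,round(d["score"],2),cv2.contourArea(k),h.tolist())
if "scene" in sys.argv:
  for P in(.172,.196):
    for th in(85,75,65,55,45,35,25,15):
        t=np.radians(th); print(P,th,np.round(proj("scene",[[x,P-L*np.cos(t)+n*np.sin(t),L*np.sin(t)+n*np.cos(t)] for x,L,n in((.426,0,0),(.426,.15,0),(.555,.15,0),(.426,.15,.016),(.555,.15,.016))])).astype(int).tolist())
E
python3 -m creep '[[0,-0.006,-0.001,0],[0,-0.012,-0.002,0],[0,-0.018,-0.003,0],[0,-0.024,-0.004,0],[0,-0.03,-0.006,0],[0,-0.036,-0.008,0],[0,-0.042,-0.01,0],[0,-0.048,-0.012,0],[0,-0.054,-0.014,0],[0,-0.06,-0.016,0],[0,-0.066,-0.017,0],[0,-0.072,-0.018,0],[0,-0.078,-0.018,0],[0,-0.084,-0.018,0],[0,-0.09,-0.018,0],[0,-0.09,-0.018,0]]' 0.47
python3 fit.py scene
```

```text
time_s: 16.55
position: [0.4895, 0.1289, 0.064]
tcp_rot: [-0.008, 1.0, -0.0, -0.0]
ft_force: [0.2, -0.7, 0.5]
finger_gap: 0.0454
gripper_force: 0.4
scene 0.9 2273.0 [[284, 206], [311, 215], [292, 277], [253, 247], [262, 216]]
0.172 85 [[292, 278], [296, 217], [253, 200], [291, 220], [248, 202]]
0.172 75 [[292, 278], [303, 215], [261, 198], [299, 216], [257, 199]]
0.172 65 [[292, 278], [311, 215], [269, 198], [306, 214], [265, 198]]
0.172 55 [[292, 278], [317, 216], [276, 200], [313, 215], [272, 199]]
0.172 45 [[292, 278], [322, 220], [281, 204], [319, 217], [278, 201]]
0.172 35 [[292, 278], [326, 225], [286, 208], [324, 221], [284, 205]]
0.172 25 [[292, 278], [329, 231], [290, 215], [328, 227], [288, 210]]
0.172 15 [[292, 278], [331, 238], [292, 222], [330, 233], [291, 217]]
0.196 85 [[285, 283], [288, 222], [245, 204], [283, 224], [240, 205]]
0.196 75 [[285, 283], [296, 219], [254, 202], [291, 220], [249, 202]]
0.196 65 [[285, 283], [304, 219], [262, 202], [299, 218], [257, 201]]
0.196 55 [[285, 283], [310, 220], [269, 203], [306, 219], [265, 202]]
0.196 45 [[285, 283], [316, 223], [275, 207], [313, 221], [271, 204]]
0.196 35 [[285, 283], [320, 228], [280, 212], [318, 225], [277, 208]]
0.196 25 [[285, 283], [323, 235], [283, 218], [322, 230], [281, 214]]
0.196 15 [[285, 283], [325, 242], [286, 225], [324, 237], [285, 220]]
```

```bash
python3 -m creep '[[0,0.007,-0.004,0],[0,0.014,-0.008,0],[0,0.014,-0.008,0],[0,0.014,-0.008,0],[0,0.009,-0.012,0],[0,0.004,-0.017,0],[0,-0.001,-0.021,0],[0,-0.006,-0.024,0],[0,-0.011,-0.028,0],[0,-0.016,-0.031,0],[0,-0.021,-0.034,0],[0,-0.027,-0.038,0],[0,-0.027,-0.038,0]]' 0
python3 fit.py scene | head -9
```

```text
time_s: 17.95
position: [0.4891, 0.1085, 0.0349]
tcp_rot: [-0.008, 1.0, -0.0, -0.0]
ft_force: [1.0, -0.7, 0.3]
finger_gap: 0.0855
gripper_force: 0.5
scene 0.67 2355.0 [[296, 208], [320, 217], [322, 222], [291, 277], [254, 248], [267, 224]]
0.172 85 [[292, 278], [296, 217], [253, 200], [291, 220], [248, 202]]
0.172 75 [[292, 278], [303, 215], [261, 198], [299, 216], [257, 199]]
0.172 65 [[292, 278], [311, 215], [269, 198], [306, 214], [265, 198]]
0.172 55 [[292, 278], [317, 216], [276, 200], [313, 215], [272, 199]]
0.172 45 [[292, 278], [322, 220], [281, 204], [319, 217], [278, 201]]
0.172 35 [[292, 278], [326, 225], [286, 208], [324, 221], [284, 205]]
0.172 25 [[292, 278], [329, 231], [290, 215], [328, 227], [288, 210]]
0.172 15 [[292, 278], [331, 238], [292, 222], [330, 233], [291, 217]]
```

```bash
python3 -m creep '[[0,-0.003,-0.006,0],[0,-0.007,-0.011,0],[0,-0.011,-0.016,0],[0,-0.015,-0.02,0],[0,-0.019,-0.025,0],[0,-0.023,-0.03,0],[0,-0.027,-0.034,0],[0,-0.031,-0.038,0],[0,-0.035,-0.041,0],[0,-0.035,-0.041,0]]' 0
python3 fit.py scene | head -1
```

```text
time_s: 19.05
position: [0.4892, 0.0824, 0.0043]
tcp_rot: [-0.008, 1.0, -0.0, -0.0]
ft_force: [-0.3, -1.7, -0.6]
finger_gap: 0.0854
gripper_force: 0.6
scene 0.75 2024.5 [[317, 222], [327, 231], [293, 277], [256, 249], [271, 230], [298, 218]]
```

```bash
python3 -m creep '[[0,-0.002,-0.005,0],[0,-0.004,-0.009,0],[0,-0.006,-0.013,0],[0,-0.008,-0.016,0],[0,-0.01,-0.018,0],[0,-0.012,-0.018,0],[0,-0.014,-0.018,0],[0,-0.016,-0.018,0],[0,-0.018,-0.018,0],[0,-0.018,-0.018,0]]' 0
python3 fit.py scene | head -1
```

```text
time_s: 20.15
position: [0.4896, 0.0693, -0.0087]
tcp_rot: [-0.008, 1.0, 0.0, 0.0]
ft_force: [-0.3, 0.0, 0.3]
finger_gap: 0.0852
gripper_force: 0.0
scene 0.66 1548.5 [[329, 248], [321, 259], [291, 279], [260, 251], [294, 232]]
```

```bash
python3 -m creep '[[0,0,0.06,0],[0,0,0.12,0],[0,0,0.18,0],[0,-0.06,0.24,0],[0,-0.12,0.28,0],[-0.05,-0.18,0.28,0],[-0.1,-0.24,0.28,0],[-0.14,-0.3,0.28,0],[-0.14,-0.34,0.28,0],[-0.14,-0.34,0.28,0]]' 0
python3 - <<'E'
from h import *
from scipy.optimize import minimize
t=np.linspace(0,2*np.pi,40)
def fit(c,n,pts,p0):
    snap(c,'tmp.png'); r=spotter.outline_of(n,c)
    if not r: print(c,n,'none'); return
    m=r[0]["mask"]
    k,l,s,_=cv2.connectedComponentsWithStats(m.astype(np.uint8)); m=l==1+s[1:,4].argmax()
    def cost(p):
        h=cv2.convexHull(proj(c,pts(p)).astype(np.float32)); im=np.zeros((1600,2560),np.uint8)
        cv2.fillConvexPoly(im,np.round(h*4+1.5).astype(np.int32),1); b=cv2.resize(im*255,(640,400),interpolation=cv2.INTER_AREA)/255.
        return -np.minimum(b,m).sum()/np.maximum(b,m).sum()
    q=minimize(cost,p0,method='Nelder-Mead',options=dict(initial_simplex=np.array(p0)+np.vstack([np.zeros(len(p0)),np.eye(len(p0))*([.01,.01,.1][:len(p0)])])))
    print(c,n,round(r[0]["score"],2),np.round(q.x,4),round(-q.fun,3))
tr=lambda p:[[p[0]+np.cos(p[2])*u-np.sin(p[2])*v,p[1]+np.sin(p[2])*u+np.cos(p[2])*v,z] for u in(-.065,.065) for v in(-.075,.075) for z in(0,.016)]
jar=lambda D,H:(lambda p:[[p[0]+D/2*np.cos(a),p[1]+D/2*np.sin(a),z] for a in t for z in(0,H)])
for c in("top","scene"):
    fit(c,"tray",tr,[.49,.097,0.]); fit(c,"small_jar",jar(.055,.067),[.59,-.368]); fit(c,"large_jar",jar(.062,.081),[.432,-.352])
print(env.sense()["joints"])
E
```

```text
time_s: 21.25
position: [0.3825, -0.1887, 0.2017]
tcp_rot: [-0.006, 1.0, -0.0, 0.0]
ft_force: [0.5, 0.4, 0.8]
finger_gap: 0.0859
gripper_force: 0.0
top tray 0.84 [ 0.4998  0.1093 -0.0061] 0.6
top small_jar 0.76 [ 0.5941 -0.3697] 0.925
top large_jar 0.51 [ 0.4482 -0.345 ] 0.401
scene tray 0.84 [0.4894 0.1022 0.0188] 0.794
scene small_jar 0.67 [ 0.5954 -0.3758] 0.874
scene large_jar 0.9 [ 0.431  -0.3489] 0.926
[-7.83882547e-02  9.79617892e-03 -1.87412643e-01 -1.88183084e-05
 -1.37369063e+00 -1.47465355e+00]
```

```bash
python3 -m creep '[[0.05,-0.04,0,0],[0.1,-0.08,0,0],[0.15,-0.12,0,0],[0.2,-0.17,0,0],[0.25,-0.21,0,0],[0.282,-0.242,0,0],[0.282,-0.242,0,0],[0.282,-0.242,-0.06,0],[0.282,-0.242,-0.12,0],[0.282,-0.242,-0.15,0],[0.282,-0.242,-0.15,0]]' 0
python3 fit.py top | tail -1; python3 - <<'E'
from h import *
p=env.sense()["position"]
for c in("scene","top"):
    im=snap(c,'tmp.png'); r=spotter.outline_of("small_jar",c)
    for d in r[:1]:
        m=d["mask"]; ys,xs=np.nonzero(m); print(c,round(d["score"],2),xs.min(),xs.max(),ys.min(),ys.max())
    print(np.round(proj(c,[[.594,-.370,0],[.594,-.370,.067],p+[0,.043,.04],p+[0,-.043,.04]])).tolist())
E
```

```text
time_s: 22.95
position: [0.5935, -0.3652, 0.0841]
tcp_rot: [-0.008, 1.0, 0.002, -0.004]
ft_force: [-1.1, -0.4, -1.1]
finger_gap: 0.0854
gripper_force: 0.0
top 0.64 3447.0 [[273, 195], [274, 247], [210, 248], [213, 196]]
scene 0.94 354 370 166 188
[[361.0, 186.0], [363.0, 167.0], [355.0, 153.0], [370.0, 146.0]]
[[441.0, 177.0], [451.0, 172.0], [441.0, 165.0], [480.0, 165.0]]
```

```bash
python3 -m creep '[[0,0,0,0],[0,0,0,0],[0,0,0,0]]' 0
```

```text
time_s: 23.55
position: [0.5961, -0.3671, 0.089]
tcp_rot: [-0.008, 1.0, -0.0, 0.0]
ft_force: [0.2, 0.3, -0.6]
finger_gap: 0.0857
gripper_force: 0.0
```

```bash
python3 -m creep '[[-0.003,-0.004,-0.02,0],[-0.003,-0.004,-0.04,0],[-0.003,-0.004,-0.06,0],[-0.003,-0.004,-0.08,0],[-0.003,-0.004,-0.1,0],[-0.003,-0.004,-0.115,0],[-0.003,-0.004,-0.125,0],[-0.003,-0.004,-0.135,0],[-0.003,-0.004,-0.135,0]]' 0
```

```text
time_s: 24.45
position: [0.5933, -0.3698, -0.0136]
tcp_rot: [-0.008, 1.0, 0.0, -0.001]
ft_force: [-1.0, 0.2, -1.1]
finger_gap: 0.0853
gripper_force: 0.0
```

```bash
python3 -m creep '[[0,0,0,0],[0,0,0,0],[0,0,0,0],[0,0,0,0],[0,0,0,0],[0,0,0,0]]' 0.5
```

```text
time_s: 25.05
position: [0.5945, -0.3704, -0.0114]
tcp_rot: [-0.009, 1.0, -0.001, 0.001]
ft_force: [-0.2, 0.4, 5.7]
finger_gap: 0.0535
gripper_force: 63.7
```

```bash
python3 -m creep '[[0,0,0.01,0],[0,0,0.03,0],[0,0,0.06,0],[0,0,0.1,0],[0,0,0.15,0],[0,0,0.17,0],[0,0,0.17,0],[0,0,0.17,0]]' 0.5
python3 - <<'E'
from h import *
im=snap("top",'t9.png')
for d in spotter.outline_of("tray","top")[:1]:
    ys,xs=np.nonzero(d["mask"]); P=onplane("top",np.c_[xs,ys],.016)[:,:2]*1000; r=cv2.minAreaRect(P.astype(np.float32)); print(d["score"],r,P.mean(0)); print(cv2.boxPoints(r))
s=snap("scene",'s9.png')
for d in spotter.outline_of("tray","scene")[:1]:
    ys,xs=np.nonzero(d["mask"]); P=onplane("scene",np.c_[xs,ys],.014)[:,:2]*1000; r=cv2.minAreaRect(P.astype(np.float32)); print(d["score"],r,P.mean(0))
p=env.sense()["position"];print(p)
for n in("small_jar",):
  for d in spotter.outline_of(n,"scene")[:1]:
    ys,xs=np.nonzero(d["mask"]); print(d["score"],xs.min(),xs.max(),ys.min(),ys.max())
for dz in(.0,.01,.02): print(np.round(proj("scene",[[p[0],p[1],p[2]+.011+dz]]),1))
E
```

```text
time_s: 25.85
position: [0.5931, -0.3694, 0.1134]
tcp_rot: [-0.008, 1.0, 0.001, -0.001]
ft_force: [-0.7, -0.3, -3.0]
finger_gap: 0.0531
gripper_force: 63.2
0.7 ((490.62664794921875, 107.13002014160156), (129.8340301513672, 149.62423706054688), 1.0672485828399658) [490.53259966 107.36365167]
[[424.32745 180.72003]
 [427.11432  31.12174]
 [556.92584  33.54001]
 [554.139   183.1383 ]]
0.83 ((483.1842041015625, 113.2022705078125), (143.9685516357422, 169.293701171875), 1.6900995969772339) [476.86209534 104.17459766]
[ 0.59289483 -0.36956804  0.11286685]
0.55 358 374 131 153
[[363.9 151.4]]
[[364.2 148.4]]
[[364.4 145.5]]
```

```bash
python3 -m creep '[[-0.004,0.02,0,0],[-0.012,0.06,0,0],[-0.022,0.1,0,0],[-0.032,0.15,0,0],[-0.043,0.2,0,0],[-0.054,0.25,0,0],[-0.065,0.3,0,0],[-0.076,0.35,0,0],[-0.087,0.4,0,0],[-0.098,0.45,0,0],[-0.11,0.5,0,0],[-0.12,0.55,0,0],[-0.13,0.59,0,0],[-0.136,0.62,0,0],[-0.138,0.636,0,0],[-0.138,0.636,0,0],[-0.138,0.636,0,0],[-0.138,0.636,0,0]]' 0.5
```

```text
time_s: 27.9
position: [0.4904, 0.1061, 0.1148]
tcp_rot: [-0.008, 1.0, -0.0, -0.0]
ft_force: [-0.0, 0.6, -1.2]
finger_gap: 0.0539
gripper_force: 63.4
```

Over the tray; next I'll lower to just above the inner floor.

```bash
python3 -m creep '[[0,0,-0.03,0],[0,0,-0.06,0],[0,0,-0.09,0],[0,0,-0.11,0],[0,0,-0.13,0],[0,0,-0.14,0],[0,0,-0.148,0],[0,0,-0.152,0],[0,0,-0.155,0],[0,0,-0.157,0],[0,0,-0.157,0],[0,0,-0.157,0]]' 0.5
```

```text
time_s: 29.1
position: [0.4905, 0.1071, -0.0025]
tcp_rot: [-0.008, 1.0, 0.0, 0.0]
ft_force: [0.0, 0.9, -1.4]
finger_gap: 0.0538
gripper_force: 63.4
```

```bash
python3 -m creep '[[0,0,-0.001,0],[0,0,-0.002,0],[0,0,-0.003,0],[0,0,-0.003,0],[0,0,-0.003,0]]' 0.5
```

```text
time_s: 29.6
position: [0.4903, 0.1069, -0.0051]
tcp_rot: [-0.008, 1.0, -0.0, -0.0]
ft_force: [0.4, -0.4, -1.4]
finger_gap: 0.0537
gripper_force: 63.4
```

```bash
python3 -m creep '[[0,0,-0.001,0],[0,0,-0.002,0],[0,0,-0.002,0]]' 0.5
```

```text
time_s: 29.9
position: [0.4904, 0.107, -0.0055]
tcp_rot: [-0.009, 1.0, -0.0, 0.0]
ft_force: [-3.7, 0.5, 7.4]
finger_gap: 0.0538
gripper_force: 64.5
```

Contact is felt at the expected height, so I'll release and lift.

```bash
python3 -m creep '[[0,0,0,0],[0,0,0,0],[0,0,0,0],[0,0,0,0]]' 0.1
python3 -m creep '[[0,0,0.01,0],[0,0,0.03,0],[0,0,0.06,0],[0,0,0.1,0],[0,0,0.15,0],[0,0,0.2,0],[0,0,0.25,0],[0,-0.05,0.28,0],[0,-0.1,0.28,0],[0,-0.16,0.28,0],[-0.05,-0.22,0.28,0],[-0.08,-0.28,0.28,0],[-0.1,-0.34,0.28,0],[-0.1,-0.36,0.28,0],[-0.1,-0.36,0.28,0]]' 0.1
python3 - <<'E'
from h import *
for c in("top","scene"):
    snap(c,c+'9.png')
    for n,D,H,z in(("small_jar",.055,.067,.006),("large_jar",.062,.081,0),("carton",0,0,0),("tray",0,0,0)):
        for d in spotter.outline_of(n,c)[:1]:
            ys,xs=np.nonzero(d["mask"]); print(c,n,round(d["score"],2),xs.min(),xs.max(),ys.min(),ys.max(),end=' ')
            if D:
                b=[.4904,.107] if n=="small_jar" else [.432,-.351]
                q=proj(c,[[b[0]+D/2*np.cos(a),b[1]+D/2*np.sin(a),h+z] for a in np.linspace(0,6.28,40) for h in(0,H)]); print('pred',np.round(np.r_[q.min(0),q.max(0)]),end='')
            print()
E
```

```text
time_s: 30.3
position: [0.4903, 0.1069, -0.0066]
tcp_rot: [-0.008, 1.0, -0.0, -0.0]
ft_force: [0.1, 0.5, 0.2]
finger_gap: 0.0769
gripper_force: 0.0
time_s: 31.8
position: [0.4144, -0.1653, 0.2041]
tcp_rot: [-0.006, 1.0, -0.0, 0.0]
ft_force: [-0.0, 0.6, 0.6]
finger_gap: 0.0768
gripper_force: 0.0
top carton 0.91 360 393 130 154 
top tray 0.85 210 274 193 203 
scene small_jar 0.76 280 301 226 259 pred [278. 224. 301. 260.]
scene large_jar 0.75 390 413 175 204 pred [391. 174. 414. 206.]
scene carton 0.74 300 326 182 198 
scene tray 0.85 258 329 237 279
```

The jar stands in the tray where I predicted: seen at columns 280–301 and rows 226–259, against 278–301 and 224–260. The carton and large jar haven't moved, so I'm handing in.

```bash
python3 -c "
from station import env
print(env.job_done())"
```

```text
the job is handed in; nothing more can be done
None
```

Job handed in with no verdict returned: by my measurements the tray lies flat, rim up, with the small jar upright near its centre, and the large jar and carton are where they started; I did not measure the tray's angular speed over the last roughly 20° of lowering.

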